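Set up the pH station

TASK

Set this bench up for adjusting the pH of a solution: stand the larger beaker in the middle of the stirrer's round plate, the smaller (rinse) beaker on the bench midway between the stirrer and the pH meter, and the amber bottle on the stirrer's other side, 3 cm clear of its housing, these last two level with the middle of the plate. Stand the squeeze bottle with the pointed nozzle straight in front of the smaller beaker, on the robot's side of it, with 3 cm clear between the two. Leave all four standing upright, and do not shift the red tube rack or the orange-capped jar.

Things in the scene. Friction and masses are not known exactly. Their poses are not given: they have to be found in the camera images.
- large_beaker_mid (a point): the larger of two empty white plastic beakers, straight round wall, open top: 62 mm across, 85 mm tall, wall 2.5 mm. The point is on its axis half-way up (42.5 mm above its underside); z is its axis, up. About 75 g.
- small_beaker_mid (a point): the smaller of the two empty white plastic beakers (the rinse beaker): 44 mm across, 60 mm tall, wall 2.5 mm. The point is on its axis half-way up (30 mm above its underside); z is its axis, up. About 40 g.
- amber_bottle_mid (a point): amber reagent bottle, closed: round body 45 mm across and straight up to 60 mm, then a shoulder and a black screw cap 29 mm across (from 76 to 95 mm); 95 mm tall in all, paper label. The point is on its axis half-way up (47.5 mm above its underside); z is its axis, up. About 150 g.
- squeeze_bottle_mid (a point): white squeeze bottle with a pointed nozzle: round body 45 mm across and straight up to 58 mm, then a shoulder, a collar 27 mm across (from 68 to 80 mm) and a cone tapering to a point at 105 mm. Rigid when gripped. The point is on its axis half-way up (52.5 mm above its underside); z is its axis, up. About 100 g.
- stirrer: magnetic stirrer, fixed: cream housing 140 mm wide (y), 160 mm deep (x -90 to +70 mm; knob in front to -105), 54 mm high; round white plate 120 mm across, its flat top 65 mm above the bench. Origin on the bench below the plate's middle; x to its back (away from the robot), y to the left, z up. Stands left or right of the meter, parallel to it, 280 mm middle to middle; small yaw.
- meter: bench pH meter, fixed: cream wedge housing 140 mm wide (y), 160 mm deep (x -80 to +80 mm), 65 mm high, grey display and keys; a thin electrode post 227 mm high stands 165 mm behind its middle, its arm pointing further back. Origin on the bench below the housing's middle, which is level with the middle of the stirrer's plate; x to its back (away from the robot), y to the left, z up.
- tube_rack_mid (a point): low red microtube rack near the robot, not to be shifted: 62 mm by 112 mm (long side along its y), 26 mm high, 39 mm with its tubes. The point is at its middle, 13 mm above the bench.
- jar_mid (a point): small brown jar with an orange cap, behind the instruments, not to be shifted: 38 mm across, 60 mm tall. The point is on its axis, 30 mm above the bench.
There are look-alikes about, which are no part of the job. What is shaped like the part that bears amber_bottle_mid but blue or purple is not meant.

How it is judged (in metres and radians):
At the end, for the whole second after the job is handed in: Larger beaker within 12 mm of the plate's middle; smaller within 15 mm of midway between the instruments; amber bottle 15-45 mm clear of the stirrer's far side, level within 15 mm; squeeze bottle 15-45 mm in front of the smaller beaker, within 22 mm sideways; all upright, released, still (horizontal distance between large_beaker_mid and stirrer below 0.012 m and z of large_beaker_mid in the frame of stirrer between 0.1015 and 0.1135 m and x of small_beaker_mid in the frame of stirrer between -0.015 and 0.015 m and horizontal distance between small_beaker_mid and stirrer below 0.155 m and horizontal distance between small_beaker_mid and meter below 0.155 m and x of amber_bottle_mid in the frame of stirrer between -0.015 and 0.015 m and horizontal distance between amber_bottle_mid and stirrer between 0.1075 and 0.1375 m and horizontal distance between amber_bottle_mid and meter above 0.36 m and horizontal distance between squeeze_bottle_mid and small_beaker_mid between 0.0595 and 0.0895 m and x of squeeze_bottle_mid in the frame of stirrer below -0.045 m and (y of squeeze_bottle_mid in the frame of stirrer between 0.118 and 0.162 m or y of squeeze_bottle_mid in the frame of stirrer between -0.162 and -0.118 m) and angle between each of large_beaker_mid, small_beaker_mid, amber_bottle_mid, squeeze_bottle_mid's own z axis and vertical below 0.08 rad and linear speed of each of large_beaker, small_beaker, amber_bottle, squeeze_bottle below 0.02 m/s and angular speed of each of large_beaker, small_beaker, amber_bottle, squeeze_bottle below 0.2 rad/s and height (world z) of small_beaker_mid below 0.036 m and height (world z) of amber_bottle_mid below 0.0535 m and height (world z) of squeeze_bottle_mid below 0.0585 m); the robot touches nothing.
It fails at once if the red tube rack is shifted by more than 15 mm (distance of tube_rack_mid from where it was at the start of the episode above 0.015 m).
It fails at once if the orange-capped jar is shifted by more than 15 mm (distance of jar_mid from where it was at the start of the episode above 0.015 m).
It also fails if it takes over 125 s, if anything falls off the work surface, if the arm or the gripper's body presses on something with over 40 N, if the wrist force passes 120 N, or if a joint passes its speed limit or range.

ROBOT

A 7-joint arm with a two-finger parallel gripper is mounted at the origin on the work surface. World frame = base frame: x ahead of the robot, y to its left, z up, the work surface at z = 0. Lengths are in mm, angles in rad, forces in N, time in s.
With the tool pointing down it reaches from about 400 to 850 mm from the base axis. Payload 10.4 kg.
Tool frame: the origin (TCP) lies at the very end of the fingers, on their centre line; the grasp point (between the pads) lies behind it (robot.grip_point_offset is the z of the grasp point in the tool frame, in mm); z points along the fingers, x is the direction in which the jaws open and shut, and the axes are right-handed (so a half turn about z gives the same grasp; the last joint's range is limited). The gripper opens to 85 mm and grips with 20 to 120 N. Pads are 22 mm wide; open, the fingers measure 114 mm over their backs; the gripper's body (76 mm by 85 mm) begins 54 mm behind the grasp point. The pads swing forward as they close: fully open they stand 13 mm farther back than shut.
Start: joints at [1.193, 0.332, -0.065, 1.46, 0.022, 1.35, -0.088], TCP at [217.149, -586.087, 231.338] pointing down, gripper open.
Joint ranges: [-2.6, 2.6], [-0.5, 2.12], [-1.47, 1.34], [0.16, 2.42], [-1.27, 4.41], [0.06, 2.06], [-2.6, 2.6]. Speed limits (rad/s): [2.22, 2.22, 2.79, 2.79, 3.14, 3.14, 3.14].

INTERFACE

Orientations are given as a unit quaternion [x, y, z, w].
In Python, from plant import get_state, cams, hand_in, robot gives the robot as it stands. The module is installed in compiled form; this text tells all that it offers.
- The arm moves only by the shell command python3 -m jog 'ROWS' [OPENING] [FORCE]. ROWS is JSON, a list of rows, each a list of 2 entries, a list of its own where there are three numbers: the shift along the tool's x, y, z in mm, then the turn about the tool's z in rad. In form: [[[x, y, z], twist], ...]. A call has 1 to 12 rows; each row shifts and turns the pose as measured when the row begins, along the tool's axes as they then stand; what a row does not reach is not made up. A row lasts 1/12 s, in which the tool goes at most 41.7 mm and 7.16 degrees, less where a joint would pass 70% of its speed; a pose out of reach is approached as far as the arm can. A call is refused whole if a number of a shift passes 41.7 or a number of a turn 0.125, either way. A call with a gripper value outside its range is refused whole. OPENING is the opening, from -1 (shut) to 1 (fully open), set as the call begins (- or left out, the last holds). The fingers move at their own pace and stop on an object; FORCE is the grip in N (left out, the last holds). Time passes only in rows, so rows that do not move let the fingers close. It gives the time, the measured TCP pose, the force and the opening at its end, in the units of the state.
- get_state(): the state, without advancing time (a new reading comes with each control period).
- cams.camera(name): name is "side" or "top" or "wrist"; returns a dict with "pixels" (480x640x3 uint8, red, green, blue), "fx", "fy", "cx", "cy" (pixels), "k1" (the pictures are not rectified: a ray, as slopes to the right and down, at radius r is drawn at 1 + k1 r^2 times it, then the intrinsics apply), "view" (4x4, takes a point from world to camera coordinates). Camera axes: x right, y down, z forward; pixel columns grow to the right and rows downward; lengths in mm; the calibration is good to about 2 mm. A picture is of the moment at which its call begins. There is no depth.
- hand_in(): hands the job in, once; it reports no verdict.
The state is a dict: "time": time; "joint_positions": joint angles; "dq": joint speeds; "effort": joint torques, N m; "tool_pos": TCP position; "ee_rot": TCP orientation; "ft_force": force on the tool from outside, world axes, zero at the start; "torque": the same for the moment, N m; "grip_width": opening from 0.0 (shut) to 1.0 (fully open).
Only numpy, scipy, OpenCV 4.12 (cv2) and the standard library are available. Lean on these libraries where they do the work, as an engineer would, in place of code of your own. Each camera call takes 0.05 s, during which the arm holds its last target. There are 200 camera calls.

## Working session

There is one attempt and no reset: what is moved stays moved. The work goes in short steps, Python scripts to look and compute and a shell command to move; the robot and the scene stay as the last step left them, time stands still between calls to the robot, and variables do not carry over. Pictures are saved under pics/ and viewed, about 12 in all and at most 16, crops included, and the job is handed in when it is done.

```bash
mkdir -p pics
python3 - <<'E'
from plant import get_state,cams,robot
import cv2,numpy as np
s=get_state();print(s['time'],s['tool_pos'],s['ee_rot'],s['grip_width'],robot.grip_point_offset)
for n in ['top','side']:
    c=cams.camera(n);cv2.imwrite(f'pics/{n}0.png',c['pixels'][:,:,::-1])
    print(n,c['fx'],c['fy'],c['cx'],c['cy'],c['k1'],np.round(c['view'],3).tolist())
E
```

```text
0.0 [ 217.00575572 -585.70524269  230.48713883] [ 8.20808345e-01 -5.71203224e-01 -6.16838592e-04 -3.95170153e-04] 1.003213693962087 -18.700000000000003
top 475.19216891666224 475.19216891666224 319.2608243947549 240.12442824296815 -0.08011295129937335 [[-0.007, -1.0, 0.002, 23.102], [-0.984, 0.007, -0.177, 557.987], [0.177, -0.003, -0.984, 871.17], [0.0, 0.0, 0.0, 1.0]]
side 468.4694024291803 468.4694024291803 326.26198752549124 240.5962406460212 -0.08415172171058179 [[-0.931, -0.365, 0.018, 514.776], [-0.239, 0.571, -0.785, 176.727], [0.276, -0.735, -0.619, 826.924], [0.0, 0.0, 0.0, 1.0]]
```

View pics/top0.png

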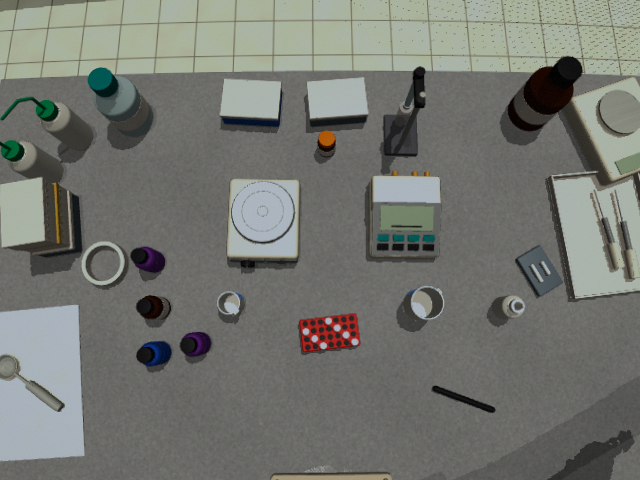

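View pics/side0.png

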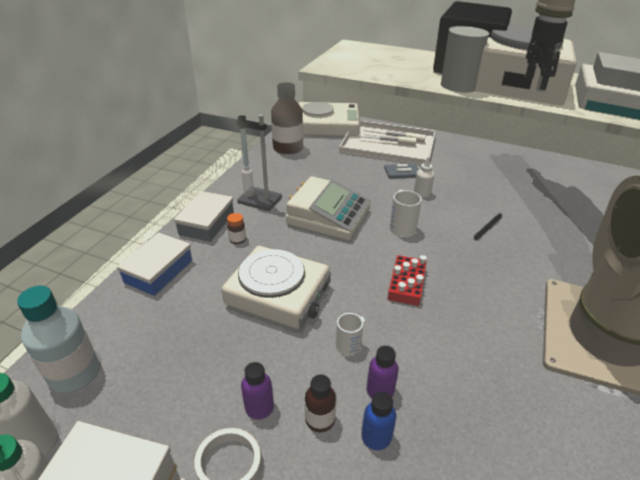

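The top view shows:
- larger beaker about (426,302)
- smaller beaker (230,303)
- squeeze bottle (513,306)
- stirrer plate (263,211)
- meter (405,217)
- rack (329,333)
- jar (327,144)

There are four capped bottles: (147,259) purple, (153,307) brown with a label, (153,353) blue and (195,343) purple. The brown one fits the amber bottle. I'll confirm that in an enlarged composite.

```bash
cat > h.py <<'E'
import numpy as np,cv2
from plant import cams,get_state
def cam(n): return cams.camera(n)
def proj(c,P):
    p=c['view']@np.append(P,1.);a=p[:2]/p[2];a=a*(1+c['k1']*(a@a))
    return np.array([c['fx']*a[0]+c['cx'],c['fy']*a[1]+c['cy']])
def ray(c,u):
    K=np.array([[c['fx'],0,c['cx']],[0,c['fy'],c['cy']],[0,0,1]])
    a=cv2.undistortPoints(np.array([[u]],float),K,np.array([c['k1'],0,0,0.]))[0,0]  # r*(1+k1 r^2)
    R=c['view'][:3,:3];return -R.T@c['view'][:3,3],R.T@np.append(a,1)
def atz(c,u,z):
    o,d=ray(c,u);return o+d*(z-o[2])/d[2]
def tri(obs):
    A=np.zeros((3,3));b=np.zeros(3)
    for c,u in obs:
        o,d=ray(c,u);d/=np.linalg.norm(d);M=np.eye(3)-np.outer(d,d);A+=M;b+=M@o
    return np.linalg.solve(A,b)
E
python3 - <<'E'
from h import *
T=cv2.imread('pics/top0.png');S=cv2.imread('pics/side0.png')
def tile(I,x,y,h):
    return cv2.resize(I[y-h:y+h,x-h:x+h],(200,200),interpolation=cv2.INTER_CUBIC)
r1=[tile(T,x,y,25) for x,y in [(426,302),(230,303),(153,307),(513,306)]]
r2=[tile(S,x,y,25) for x,y in [(405,210),(350,332),(320,395),(425,177)]]
r3=[tile(T,263,217,50),tile(S,275,280,50),tile(T,405,217,50),tile(S,328,210,50)]
cv2.imwrite('pics/comp.png',np.vstack([np.hstack(r) for r in (r1,r2,r3)]))
E
```

```text
(no output)
```

View pics/comp.png

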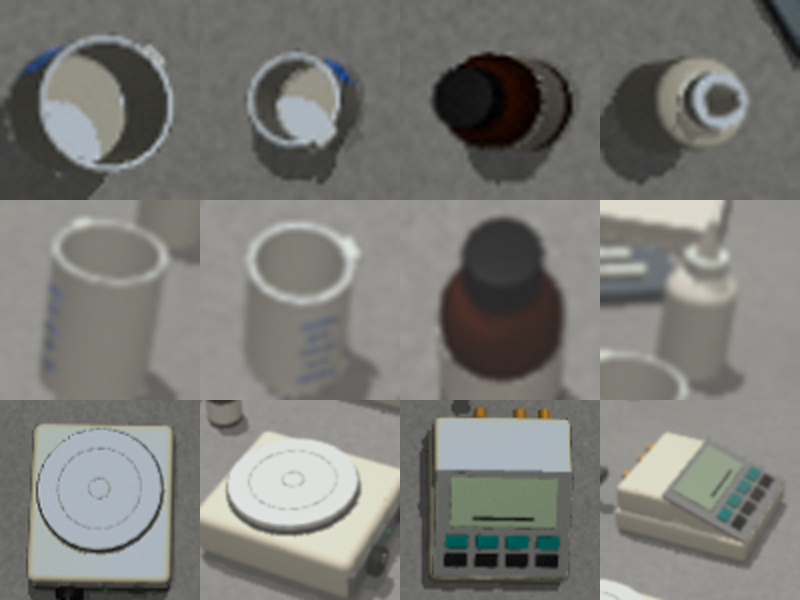

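Run:
```python
from h import *
t=cam('top');s=cam('side');np.set_printoptions(precision=1,suppress=True)
for n,a,b in [('large z85',(427.5,302.5),(407.5,197.5)),('small z60',(228.5,302.5),(350.2,322)),('amber z95',(145,306.3),(320.7,380.5)),('squeeze z80',(517.7,305.5),(426.7,166.2)),('plate z65',(262.5,211),(271.5,269.5))]:
    z=float(n.split('z')[-1]);P=tri([(t,a),(s,b)]);print(n,P,'topz',atz(t,a,z),'sidez',atz(s,b,z),proj(t,P)-a)
for n,p,z in [('sFL',(228,257),54),('sFR',(298,257.5),54),('sBL',(231,179.5),54),('sBR',(298,179.5),54),('mBL',(373,176),65),('mBR',(440,176),65),('jar',(327,138),60),('rack',(329,333),26)]: print(n,atz(t,p,z))
w=cam('wrist');print(w['fx'],w['view'].round(3).tolist())
```

```text
large z85 [ 433.7 -178.4   83.9] topz [ 434.4 -178.1   85. ] sidez [ 432.7 -176.8   85. ] [0.1 0.4]
small z60 [437.8 190.5  59.2] topz [438.4 190.5  60. ] sidez [436.9 191.1  60. ] [0.1 0.4]
amber z95 [430.5 337.2  93.8] topz [430.1 336.7  95. ] sidez [430.5 338.1  95. ] [-0.  -0.2]
squeeze z80 [ 425.6 -350.7   75.7] topz [ 426.6 -348.7   80. ] sidez [ 423.4 -343.    80. ] [0.1 0.7]
plate z65 [613.1 128.1  63.7] topz [613.2 128.1  65. ] sidez [611.8 129.4  65. ] [0.1 0.2]
sFL [525.7 194.6  54. ]
sFR [523.8  60.   54. ]
sBL [680.6 193.   54. ]
sBR [679.4  60.1  54. ]
mBL [682.2 -87.1  65. ]
mBR [ 681.8 -219.3   65. ]
jar [763.7   2.   60. ]
rack [380.4   1.5  26. ]
352.4308835651741 [[0.348, -0.938, -0.001, -623.387], [-0.901, -0.334, 0.278, -36.614], [-0.261, -0.096, -0.961, 378.891], [0.0, 0.0, 0.0, 1.0]]
```

The crop confirms it: (153,307) is the brown bottle with the white label. The triangulated heights (84, 59, 94, 64) match the text. First I'll square the gripper to the world axes and go above the larger beaker.

```bash
python3 -m jog '[[[0,0,0],0.119],[[0,0,0],0.119],[[0,0,0],0.118],[[-30,-16,0],0],[[-30,-16,0],0],[[-30,-16,0],0],[[-30,-16,0],0],[[-30,-16,0],0],[[-30,-16,0],0],[[-30,-16,0],0],[[-30,-16,0],0],[[-30,-16,0],0]]' 1 30
```

```text
time: 1.25
tool_pos: [365.5, -313.6, 227.8]
ee_rot: [-0.695, 0.719, 0.002, -0.002]
ft_force: [0.4, -0.2, -0.9]
grip_width: 0.999
```

```bash
python3 -m jog '[[[-27,-14,0],-0.03],[[-27,-14,0],0],[[-27,-14,0],0],[[-27,-14,0],0],[[-27,-12,0],0],[[0,0,0],0]]' 1 30
python3 - <<'E'
from h import *
w=cam('wrist');cv2.imwrite('pics/w1.png',w['pixels'][:,:,::-1]);s=get_state()
print(s['tool_pos'],s['ee_rot'],'pred rim',proj(w,[434,-178,85]),'edges',proj(w,[434,-147,85]),proj(w,[434,-209,85]),w['view'].round(2).tolist())
E
```

```text
time: 1.75
tool_pos: [439.7, -164.8, 228.4]
ee_rot: [0.71, -0.705, -0.001, 0.001]
ft_force: [0.3, 1.0, -0.7]
grip_width: 1.004
[ 438.67613109 -167.32470877  228.24987973] [ 7.08978595e-01 -7.05228087e-01 -4.94675868e-04  1.56603526e-03] pred rim [336.1753194  233.70237857] edges [299.22645958 233.43837257] [373.07906305 233.97074152] [[0.01, -1.0, 0.0, -167.11], [-0.96, -0.01, 0.28, 384.5], [-0.28, -0.0, -0.96, 498.37], [0.0, 0.0, 0.0, 1.0]]
```

View pics/w1.png

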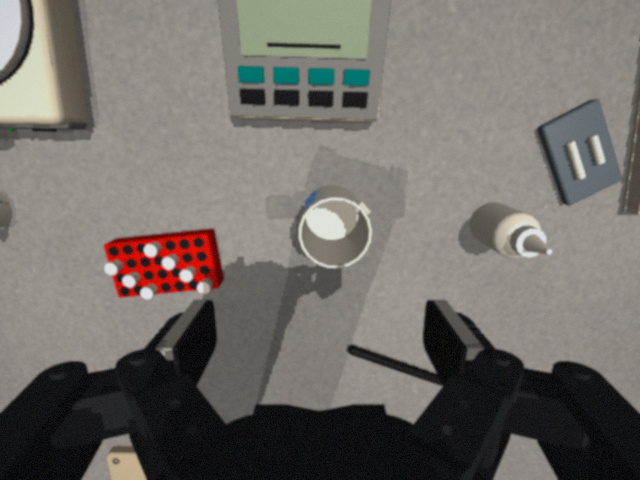

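The wrist view has the rim's centre at (335,232) against a predicted (336,234), so they agree. The squeeze bottle's collar is at (528,241) and its tip at (551,252). I'm going down on the larger beaker.

```bash
python3 -m jog '[[[12,5,20],0],[[0,0,30],0],[[0,0,30],0],[[0,0,30],0],[[0,0,30],0],[[0,0,30],0],[[0,0,22],0],[[0,0,0],0]]'
python3 - <<'E'
from h import *
w=cam('wrist');s=[get_state()['tool_pos']]
print(s)
E
```

```text
time: 2.47
tool_pos: [432.2, -188.3, 31.2]
ee_rot: [-0.707, 0.707, -0.004, -0.002]
ft_force: [-0.6, -0.3, -0.3]
grip_width: 1.004
[array([ 433.00416193, -188.67272304,   33.00732133])]
```

```bash
python3 -m jog '[[[-9,-1,-2],0],[[0,0,0],0]]'
python3 - <<'E'
from h import *
for i in range(3): cam('wrist');print(get_state()['tool_pos'])
E
```

```text
time: 2.68
tool_pos: [434.7, -180.3, 37.1]
ee_rot: [-0.706, 0.708, -0.005, -0.002]
ft_force: [0.2, -0.4, 0.5]
grip_width: 1.001
[ 434.96640392 -181.36126741   37.43651784]
[ 434.95901364 -181.74665715   37.35095175]
[ 434.82819575 -181.79395      37.1108568 ]
```

```bash
python3 -m jog '[[[-2,0,0],0],[[0,0,0],0],[[0,0,0],0],[[0,0,0],0],[[0,0,0],0],[[0,0,0],0],[[0,0,0],0],[[0,0,0],0]]' -1 30 && python3 -m jog '[[[0,0,-10],0],[[0,0,-35],0],[[0,0,-35],0],[[0,0,-35],0],[[0,0,-30],0],[[0,0,0],0]]'
```

```text
time: 3.5
tool_pos: [436.2, -180.5, 39.7]
ee_rot: [-0.706, 0.708, -0.008, -0.001]
ft_force: [0.4, -0.1, -1.0]
grip_width: 0.714
time: 4.0
tool_pos: [432.5, -177.0, 192.1]
ee_rot: [-0.707, 0.708, -0.005, -0.001]
ft_force: [0.8, 0.7, -1.0]
grip_width: 0.721
```

```bash
python3 -m jog '[[[-34,-20,0],0],[[-34,-20,0],0],[[-34,-20,0],0],[[-34,-20,0],0],[[-34,-20,0],0],[[-34,-20,0],0],[[-34,-20,0],0],[[-34,-20,0],0],[[0,0,0],0]]'
python3 - <<'E'
from h import *
for i in range(3): w=cam('wrist');print(get_state()['tool_pos'])
E
```

```text
time: 4.75
tool_pos: [600.1, 102.2, 196.7]
ee_rot: [-0.702, 0.712, -0.008, 0.001]
ft_force: [-1.0, 0.3, -1.0]
grip_width: 0.717
[599.31914402  99.05563148 196.67824602]
[598.98857642  96.00577021 196.70339453]
[598.85915414  93.80423886 196.83284102]
```

```bash
python3 -m jog '[[[-20,-8,15],0],[[-14,-6,15],0],[[0,0,15],0],[[0,0,12],0],[[0,0,0],0],[[0,0,0],0]]'
python3 - <<'E'
from h import *
for i in range(3): w=cam('wrist');print(get_state()['tool_pos'])
E
```

```text
time: 5.4
tool_pos: [615.0, 115.2, 139.7]
ee_rot: [-0.694, 0.72, -0.013, -0.003]
ft_force: [0.5, -0.0, -1.0]
grip_width: 0.722
[614.98858319 114.91755419 139.7376763 ]
[615.27095328 115.40596106 140.16402754]
[615.46194096 115.98232157 140.46580378]
```

```bash
python3 -m jog '[[[-12,2,6],-0.03],[[0,0,0],0],[[0,0,0],0]]'
python3 - <<'E'
from h import *
for i in range(3): w=cam('wrist');print(get_state()['tool_pos'],get_state()['ee_rot'])
E
```

```text
time: 5.8
tool_pos: [614.8, 128.6, 135.9]
ee_rot: [-0.706, 0.708, -0.015, -0.001]
ft_force: [-0.0, -0.3, -1.4]
grip_width: 0.718
[614.48601863 129.22132653 135.75505943] [-0.70619449  0.70787072 -0.01438665 -0.00118901]
[614.51570506 128.94315616 135.71619027] [-0.70599775  0.70806681 -0.01438736 -0.00125668]
[614.57467329 128.60523864 135.67205638] [-0.70584356  0.70821903 -0.01445021 -0.00136753]
```

```bash
python3 -m jog '[[[0,1,14],0],[[0,0,11],0],[[0,0,0],0]]'; python3 -m jog '[[[0,0,3],0],[[0,0,3],0],[[0,0,0],0]]'
```

```text
time: 6.2
tool_pos: [614.8, 127.8, 110.7]
ee_rot: [-0.706, 0.708, -0.015, -0.001]
ft_force: [-0.4, -0.2, -0.3]
grip_width: 0.717
time: 6.45
tool_pos: [615.5, 127.5, 104.8]
ee_rot: [-0.705, 0.709, -0.015, -0.001]
ft_force: [0.1, -0.6, -0.2]
grip_width: 0.721
```

```bash
python3 -m jog '[[[0,1,2],0],[[0,0,2],0],[[0,0,0],0]]'
python3 - <<'E'
from h import *
c=cam('side');cv2.imwrite('pics/s1.png',cv2.resize(c['pixels'][170:350,180:400,::-1],(660,540),interpolation=cv2.INTER_CUBIC))
E
```

```text
time: 6.7
tool_pos: [617.0, 127.5, 105.3]
ee_rot: [-0.705, 0.709, -0.017, 0.002]
ft_force: [0.7, -0.5, -0.8]
grip_width: 0.716
```

View pics/s1.png

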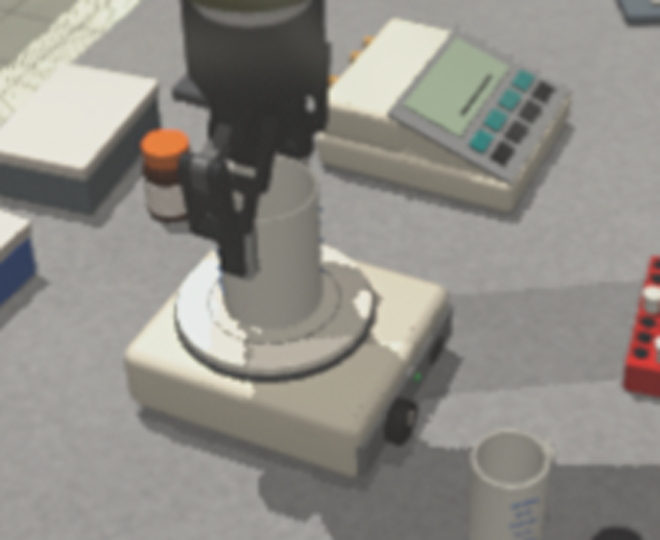

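It stands on the plate inside the dashed ring, since z stopped falling. I'll nudge it 3 mm toward the robot, release and rise.

```bash
python3 -m jog '[[[0,4,-1],0],[[0,0,0],0],[[0,0,1],0],[[0,0,0],0]]'; python3 -m jog '[[[0,0,0],0],[[0,0,0],0],[[0,0,0],0],[[0,0,0],0],[[0,0,0],0]]' 1; python3 -m jog '[[[0,0,-15],0],[[0,0,-35],0],[[0,0,-35],0],[[0,0,-20],0],[[0,0,0],0]]'
python3 - <<'E'
from h import *
t=cam('top');s=cam('side');cv2.imwrite('pics/t2.png',t['pixels'][:,:,::-1]);cv2.imwrite('pics/s2.png',s['pixels'][:,:,::-1])
E
```

```text
time: 7.08
tool_pos: [612.5, 127.6, 105.1]
ee_rot: [-0.705, 0.709, -0.017, 0.002]
ft_force: [0.1, -0.7, -0.8]
grip_width: 0.717
time: 7.5
tool_pos: [612.6, 127.6, 104.9]
ee_rot: [-0.705, 0.709, -0.017, 0.002]
ft_force: [-0.7, -0.7, 0.7]
grip_width: 1.0
time: 7.92
tool_pos: [608.2, 129.6, 211.8]
ee_rot: [-0.705, 0.709, -0.016, -0.0]
ft_force: [0.7, 0.9, -0.7]
grip_width: 0.999
```

```bash
python3 -m jog '[[[-12,34,0],0],[[-12,34,0],0],[[-12,34,0],0],[[-12,34,0],0],[[-12,34,0],0],[[0,0,0],0],[[0,0,0],0]]'
python3 - <<'E'
from h import *
w=cam('wrist');cv2.imwrite('pics/w2.png',w['pixels'][:,:,::-1]);s=get_state()
print(s['tool_pos'],s['ee_rot'],'pred small rim',proj(w,[438,190.5,60]),'large rim',proj(w,[613,128,150]),'plate',proj(w,[613,128,65]))
E
```

```text
time: 8.6
tool_pos: [426.9, 187.5, 190.9]
ee_rot: [-0.703, 0.711, -0.011, -0.009]
ft_force: [0.4, -0.8, 0.3]
grip_width: 1.004
[426.56784989 187.96160893 190.74880255] [-0.7035932   0.71046428 -0.01046628 -0.00935777] pred small rim [311.99527519 217.9016182 ] large rim [ 453.1272521  -139.47411142] plate [402.99257132 -42.33916439]
```

View pics/w2.png

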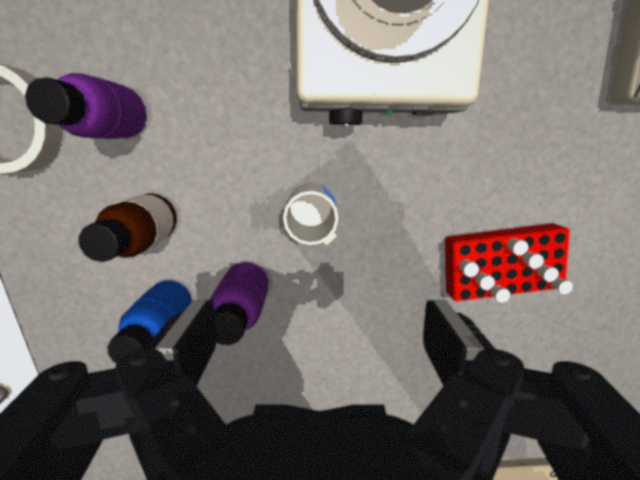

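The smaller beaker's rim is at (311,217), exactly as predicted (312,218). I'm descending.

```bash
python3 -m jog '[[[-7,-11,20],0],[[0,0,30],0],[[0,0,30],0],[[0,0,30],0],[[0,0,20],0],[[0,0,0],0],[[0,0,0],0]]';python3 - <<'E'
from h import *
w=cam('wrist');print(get_state()['tool_pos'],get_state()['ee_rot'],atz(w,(311,217),60))
E
```

```text
time: 9.23
tool_pos: [442.4, 188.6, 51.9]
ee_rot: [-0.701, 0.713, -0.008, -0.01]
ft_force: [0.0, 0.5, 0.3]
grip_width: 0.997
[442.41259734 188.38253085  52.11082474] [-0.7011436   0.71289956 -0.00862215 -0.0098759 ] [483.63871561 192.33366091  60.        ]
```

```bash
python3 -m jog '[[[-2,4,15],0],[[0,0,15],0],[[0,0,4],0],[[0,0,0],0],[[0,0,0],0]]'; python3 -m jog '[[[0,0,0],0],[[0,0,0],0],[[0,0,0],0],[[0,0,0],0],[[0,0,0],0],[[0,0,0],0],[[0,0,0],0],[[0,0,0],0],[[0,0,0],0]]' -1 30
```

```text
time: 9.7
tool_pos: [443.7, 190.7, 23.2]
ee_rot: [-0.7, 0.714, -0.01, -0.006]
ft_force: [0.6, 0.2, 0.4]
grip_width: 1.002
time: 10.45
tool_pos: [446.3, 191.4, 27.3]
ee_rot: [-0.7, 0.714, -0.012, -0.004]
ft_force: [0.7, 0.2, -0.3]
grip_width: 0.511
```

The beaker is held about 8 mm off the pad's centre, so I'll regrip.

```bash
python3 -m jog '[[[0,0,0],0],[[0,0,0],0],[[0,0,0],0],[[0,8,8],0],[[0,0,0],0]]' 0.6
python3 - <<'E'
from h import *
cam('wrist');print(get_state()['tool_pos'])
E
```

```text
time: 10.87
tool_pos: [437.7, 191.4, 18.4]
ee_rot: [-0.7, 0.714, -0.012, -0.004]
ft_force: [-1.2, 0.3, -0.8]
grip_width: 0.8
[438.86026581 191.57916399  19.23733209]
```

```bash
python3 -m jog '[[[0,1,0],0],[[0,0,0],0],[[0,0,0],0],[[0,0,0],0],[[0,0,0],0],[[0,0,0],0]]' -1 30;  python3 -m jog '[[[0,0,-10],0],[[0,0,-30],0],[[0,0,-35],0],[[0,0,-35],0],[[0,0,-30],0],[[0,0,0],0]]'
```

```text
time: 11.42
tool_pos: [437.8, 191.7, 19.4]
ee_rot: [-0.7, 0.714, -0.012, -0.003]
ft_force: [0.3, 0.3, -0.9]
grip_width: 0.512
time: 11.92
tool_pos: [433.5, 195.3, 166.7]
ee_rot: [-0.701, 0.713, -0.01, -0.005]
ft_force: [0.5, -0.7, -0.1]
grip_width: 0.511
```

```bash
python3 -m jog '[[[35,0,0],0],[[35,0,0],0],[[35,0,0],0],[[35,0,0],0],[[35,0,0],0],[[32,0,0],-0.015],[[0,-30,0],0],[[0,-35,0],0],[[0,-35,0],0],[[0,-35,0],0],[[0,-25,0],0],[[0,0,0],0]]';python3 - <<'E'
from h import *
cam('wrist');print(get_state()['tool_pos'])
E
```

```text
time: 12.92
tool_pos: [595.0, -21.1, 181.0]
ee_rot: [-0.706, 0.708, -0.015, -0.001]
ft_force: [0.3, 0.1, 0.3]
grip_width: 0.514
[593.35097009 -20.90507913 180.84986732]
```

```bash
python3 -m jog '[[[-12,-15,20],0],[[0,0,30],0],[[0,0,30],0],[[0,0,30],0],[[0,0,20],0],[[0,0,0],0],[[0,0,0],0]]';python3 - <<'E'
from h import *
cam('wrist');print(get_state()['tool_pos'],get_state()['ee_rot'])
E
```

```text
time: 13.55
tool_pos: [608.4, -10.1, 50.2]
ee_rot: [0.707, -0.707, 0.015, 0.0]
ft_force: [1.3, 0.3, 0.6]
grip_width: 0.514
[608.39039953 -10.2368344   50.37207651] [ 7.07258563e-01 -7.06804528e-01  1.45814552e-02  2.56452140e-04]
```

```bash
python3 -m jog '[[[2,-3,14],0],[[0,0,11],0],[[0,0,3],0],[[0,0,2],0],[[0,0,2],0],[[0,0,0],0]]';python3 - <<'E'
from h import *
cam('wrist');print(get_state()['tool_pos'],get_state()['ee_rot'])
E
```

```text
time: 14.1
tool_pos: [615.2, -13.5, 21.3]
ee_rot: [-0.707, 0.707, -0.018, 0.002]
ft_force: [-0.3, -1.0, -0.8]
grip_width: 0.514
[615.39873593 -13.46868892  21.52046207] [-0.70697712  0.70701049 -0.01771563  0.00238246]
```

```bash
python3 -m jog '[[[0,4,1],0],[[0,0,1],0],[[0,0,1],0],[[0,0,0],0]]';  python3 -m jog '[[[0,0,0],0],[[0,0,0],0],[[0,0,0],0],[[0,0,0],0]]' 0.6; python3 -m jog '[[[0,0,-15],0],[[0,0,-35],0],[[0,0,-35],0],[[0,0,-35],0],[[0,0,-35],0],[[0,0,-35],0],[[0,0,0],0]]'
```

```text
time: 14.48
tool_pos: [612.0, -13.4, 19.5]
ee_rot: [0.707, -0.707, 0.019, -0.003]
ft_force: [-0.4, 0.2, -0.5]
grip_width: 0.507
time: 14.82
tool_pos: [612.1, -13.3, 19.8]
ee_rot: [0.707, -0.707, 0.019, -0.003]
ft_force: [-0.3, -0.5, -0.5]
grip_width: 0.801
time: 15.4
tool_pos: [603.6, -8.7, 214.9]
ee_rot: [0.707, -0.707, 0.016, -0.001]
ft_force: [0.7, 0.0, 0.7]
grip_width: 0.799
```

```bash
python3 -m jog '[[[33,17,0],0],[[33,17,0],0],[[33,17,0],0],[[33,17,0],0],[[33,17,0],0],[[33,17,0],0],[[33,17,0],0],[[33,17,0],0],[[33,17,0],0],[[33,17,0],0],[[0,0,0],0]]' 1;python3 - <<'E'
from h import *
w=cam('wrist');cv2.imwrite('pics/w3.png',w['pixels'][:,:,::-1]);s=get_state()
np.save('w3v.npy',w['view'])
print(s['tool_pos'],s['ee_rot'],'pred collar',proj(w,[425.5,-350,80]),'tip',proj(w,[425.5,-350,105]))
E
```

```text
time: 16.32
tool_pos: [428.7, -350.1, 218.8]
ee_rot: [0.71, -0.704, 0.019, -0.004]
ft_force: [-0.4, -1.1, 0.2]
grip_width: 1.001
[ 430.63028272 -346.9466661   218.79349514] [ 0.71114776 -0.70277559  0.01876077 -0.00483471] pred collar [316.83400936 237.74816192] tip [317.29818085 245.46377659]
```

View pics/w3.png

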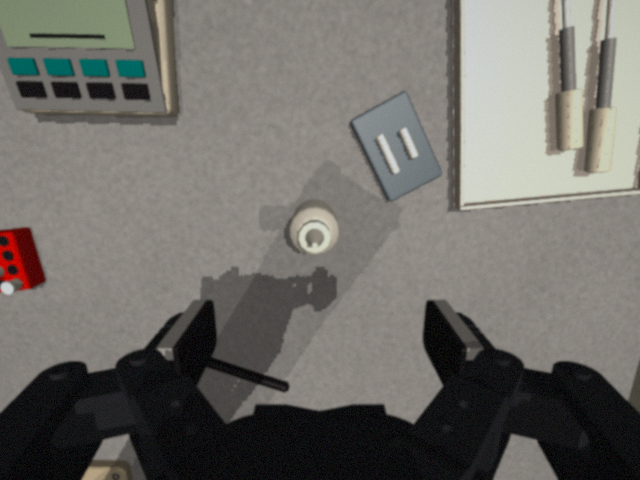

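The bottle's tip is at (314,245) against a predicted (317,245), so its axis is at about (425.5,-348). I'm descending.

```bash
python3 -m jog '[[[-3,10,20],0],[[0,0,30],0],[[0,0,30],0],[[0,0,20],0],[[0,0,0],0],[[0,0,0],0]]';python3 - <<'E'
from h import *
cam('wrist');print(get_state()['tool_pos'],get_state()['ee_rot'])
E
```

```text
time: 16.87
tool_pos: [426.7, -343.7, 116.3]
ee_rot: [0.712, -0.702, 0.021, -0.006]
ft_force: [0.6, -0.1, 0.7]
grip_width: 0.998
[ 426.76180793 -343.56728342  116.48798958] [ 0.71174917 -0.70210018  0.02079814 -0.00599129]
```

```bash
python3 -m jog '[[[3,4,20],0],[[0,0,25],0],[[0,0,20],0],[[0,0,10],0],[[0,0,0],0]]';python3 - <<'E'
from h import *
cam('wrist');print(get_state()['tool_pos'],get_state()['ee_rot'])
E
```

```text
time: 17.33
tool_pos: [432.0, -350.4, 48.2]
ee_rot: [0.712, -0.701, 0.028, -0.007]
ft_force: [-0.5, 0.9, 0.0]
grip_width: 1.004
[ 432.45062141 -350.70880044   49.29139998] [ 0.71242047 -0.70115166  0.0281986  -0.00694713]
```

```bash
python3 -m jog '[[[-1,7,9],0],[[0,0,0],0],[[0,0,0],0]]'; python3 -m jog '[[[0,0,0],0],[[0,0,0],0],[[0,0,0],0],[[0,0,0],0],[[0,0,0],0],[[0,0,0],0],[[0,0,0],0],[[0,0,0],0]]' -1 40
```

```text
time: 17.63
tool_pos: [427.4, -351.2, 43.1]
ee_rot: [0.712, -0.701, 0.031, -0.007]
ft_force: [0.1, 0.0, 0.1]
grip_width: 0.997
time: 18.3
tool_pos: [428.3, -352.0, 45.7]
ee_rot: [0.712, -0.701, 0.033, -0.007]
ft_force: [0.2, 0.0, 0.6]
grip_width: 0.501
```

The grip reads slightly narrower than the 45 mm body, so the pads are probably on the shoulder edge. I'll regrip 7 mm lower.

```bash
python3 -m jog '[[[0,0,0],0],[[0,0,0],0],[[0,0,0],0],[[-3,2,8],0],[[0,0,1],0],[[0,0,0],0]]' 0.6;python3 - <<'E'
from h import *
cam('wrist');print(get_state()['tool_pos'])
c=cam('side');cv2.imwrite('pics/s3.png',cv2.resize(c['pixels'][100:260,330:530,::-1],(800,640),interpolation=cv2.INTER_CUBIC)[:600])
E
```

```text
time: 18.8
tool_pos: [426.6, -349.2, 35.5]
ee_rot: [0.712, -0.701, 0.033, -0.007]
ft_force: [0.8, 0.8, 0.4]
grip_width: 0.803
[ 426.39562219 -349.02455669   35.30038317]
```

View pics/s3.png

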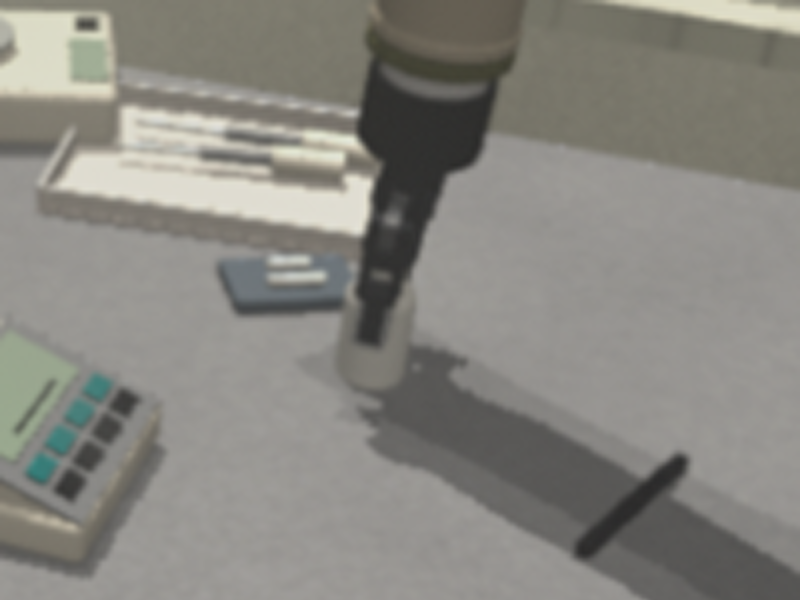

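The bottle is upright between the fingers, with the fingertips about half-way down the body. I'm closing.

```bash
python3 -m jog '[[[0,0,-1],0],[[0,0,0],0],[[0,0,0],0],[[0,0,0],0],[[0,0,0],0],[[0,0,0],0]]' -1 40; python3 -m jog '[[[0,0,-10],0],[[0,0,-30],0],[[0,0,-35],0],[[0,0,-35],0],[[0,0,-30],0],[[0,0,0],0]]'
```

```text
time: 19.4
tool_pos: [426.8, -349.4, 37.3]
ee_rot: [0.712, -0.701, 0.033, -0.007]
ft_force: [0.9, 0.5, -0.8]
grip_width: 0.506
time: 19.9
tool_pos: [416.8, -342.3, 183.6]
ee_rot: [0.713, -0.701, 0.03, -0.007]
ft_force: [0.7, -1.0, -0.8]
grip_width: 0.504
```

```bash
python3 -m jog '[[[-36,-13,0],0],[[-36,-13,0],0],[[-36,-13,0],0],[[-36,-13,0],0],[[-36,-13,0],0],[[-36,-13,0],0],[[-36,-13,0],0],[[-36,-13,0],0],[[-30,-10,0],0],[[0,0,0],0],[[0,0,0],0]]';python3 - <<'E'
from h import *
cam('wrist');print(get_state()['tool_pos'],get_state()['ee_rot'])
w=cam('wrist');cv2.imwrite('pics/w4.png',w['pixels'][:,:,::-1])
print(proj(w,[611.5,-12,60]))
E
```

```text
time: 20.82
tool_pos: [529.6, -10.2, 186.2]
ee_rot: [0.71, -0.703, 0.036, -0.008]
ft_force: [-0.5, -0.6, -1.1]
grip_width: 0.504
[529.60079088  -9.75870761 186.33332599] [ 0.7106024  -0.70262805  0.03580545 -0.0087195 ]
[318.33292536 135.06868125]
```

View pics/w4.png

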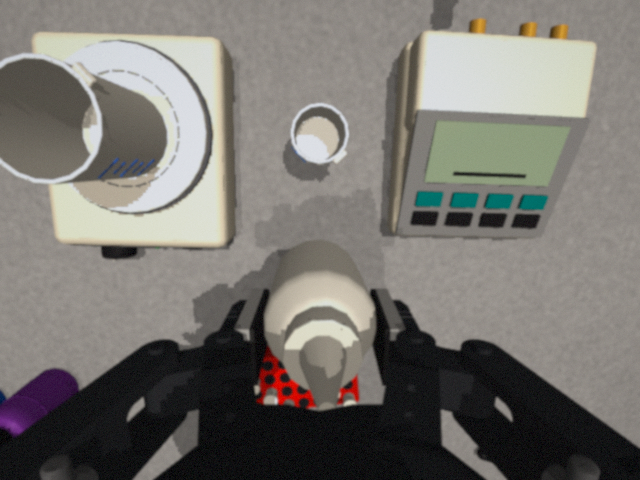

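The smaller beaker's rim is at (320,134) against a predicted (318,135), and the squeeze bottle hangs straight in front of it. I'm lowering it.

```bash
python3 -m jog '[[[-4,1,20],0],[[0,0,30],0],[[0,0,30],0],[[0,0,30],0],[[0,0,10],0],[[0,0,0],0],[[0,0,0],0]]';python3 - <<'E'
from h import *
cam('wrist');print(get_state()['tool_pos'],get_state()['ee_rot'])
E
```

```text
time: 21.5
tool_pos: [536.5, -23.3, 65.3]
ee_rot: [-0.705, 0.708, -0.039, 0.008]
ft_force: [-0.1, 0.4, -0.4]
grip_width: 0.509
[536.80989485 -23.40409845  65.70445712] [-0.70460514  0.70845223 -0.0395618   0.00786774]
```

```bash
python3 -m jog '[[[-12,1,12],0],[[0,0,8],0],[[0,0,3],0],[[0,0,0],0],[[0,0,0],0]]';python3 - <<'E'
from h import *
cam('wrist');print(get_state()['tool_pos'],get_state()['ee_rot'])
E
```

```text
time: 21.97
tool_pos: [541.8, -14.7, 48.5]
ee_rot: [-0.703, 0.709, -0.044, 0.01]
ft_force: [-1.4, 0.6, -0.7]
grip_width: 0.51
[541.92698813 -14.73925654  48.59824993] [-0.70341139  0.70934587 -0.04391715  0.01058944]
```

```bash
python3 -m jog '[[[-3,6,8],0],[[0,0,3],0],[[0,0,2],0],[[0,0,0],0]]';python3 - <<'E'
from h import *
cam('wrist');print(get_state()['tool_pos'],get_state()['ee_rot'],get_state()['ft_force'])
E
```

```text
time: 22.35
tool_pos: [539.6, -12.9, 37.5]
ee_rot: [-0.703, 0.71, -0.047, 0.013]
ft_force: [-0.6, 0.0, 0.2]
grip_width: 0.506
[539.63740689 -12.92403625  37.45767753] [-0.702969    0.70956163 -0.04685082  0.01272298] [ 0.39979815 -0.40894158  3.61742048]
```

```bash
python3 -m jog '[[[0,0,0],0],[[0,0,0],0],[[0,0,0],0],[[0,0,0],0]]' 0.8; python3 -m jog '[[[1,-1,-15],0],[[1.5,-2.5,-30],0],[[1.5,-2.5,-30],0],[[1.5,-2.5,-30],0],[[1.5,-2.5,-30],0],[[1.5,-2.5,-30],0],[[0,0,0],0]]'
```

```text
time: 22.73
tool_pos: [539.4, -13.0, 37.0]
ee_rot: [-0.703, 0.71, -0.047, 0.013]
ft_force: [0.6, 0.0, 0.2]
grip_width: 0.9
time: 23.32
tool_pos: [536.1, -13.2, 206.6]
ee_rot: [-0.704, 0.709, -0.043, 0.01]
ft_force: [0.3, -0.9, -0.2]
grip_width: 0.904
```

```bash
python3 -m jog '[[[-20,22,0],0],[[-34,16,0],0],[[-36,10,0],0],[[-36,10,0],0],[[-36,10,0],0],[[-36,10,0],0],[[-36,10,0],0],[[-36,10,0],0],[[-36,4,0],0],[[-36,4,0],0],[[0,0,0],0],[[0,0,0],0]]' 1;python3 - <<'E'
from h import *
w=cam('wrist');cv2.imwrite('pics/w5.png',w['pixels'][:,:,::-1]);s=get_state()
print(s['tool_pos'],s['ee_rot'],'pred cap',proj(w,[430.5,337,95]))
E
```

```text
time: 24.32
tool_pos: [430.6, 341.5, 181.2]
ee_rot: [-0.702, 0.711, -0.046, 0.012]
ft_force: [0.7, -0.5, -1.0]
grip_width: 1.002
[430.19641012 341.65293116 181.27966102] [-0.70205573  0.7105555  -0.0455245   0.01249638] pred cap [321.47233317 257.3847112 ]
```

View pics/w5.png

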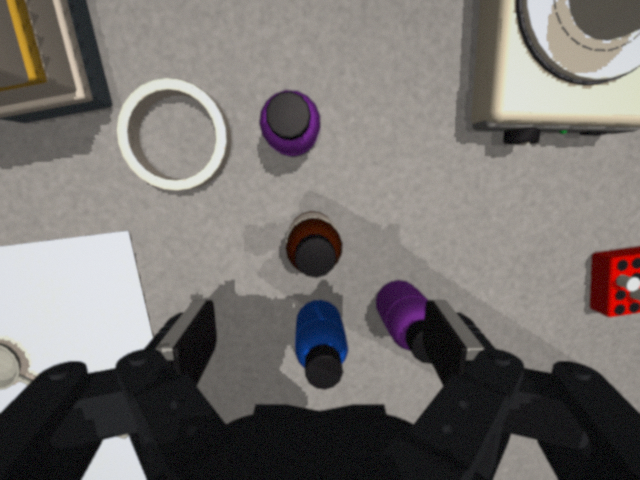

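The amber cap is at (316,256) against a predicted (321,257), so its axis is about (430.5,339). The blue bottle (322,365) and the purple one (430,340) are left alone, and the fingers clear both.

```bash
python3 -m jog '[[[2,1,15],0],[[-1.4,2.5,30],0],[[-1.4,2.5,30],0],[[-1,2,20],0],[[0,0,0],0],[[0,0,0],0]]';python3 - <<'E'
from h import *
cam('wrist');print(get_state()['tool_pos'],get_state()['ee_rot'])
E
```

```text
time: 24.87
tool_pos: [434.1, 332.6, 84.1]
ee_rot: [-0.698, 0.714, -0.047, 0.014]
ft_force: [0.6, -0.3, -0.0]
grip_width: 1.0
[434.15227718 332.46845892  84.2663146 ] [-0.69786092  0.71453819 -0.0473316   0.0136026 ]
```

```bash
python3 -m jog '[[[-7,5,8],-0.015],[[-2,3,20],0],[[-1,2,15],0],[[0,0,5],0],[[0,0,0],0],[[0,0,0],0]]';python3 - <<'E'
from h import *
cam('wrist');print(get_state()['tool_pos'],get_state()['ee_rot'])
E
```

```text
time: 25.42
tool_pos: [434.5, 341.8, 43.4]
ee_rot: [-0.701, 0.711, -0.048, 0.02]
ft_force: [-0.9, 0.8, 0.1]
grip_width: 1.0
[434.80892277 341.81829873  43.68741307] [-0.70075801  0.71152632 -0.04771524  0.01979283]
```

```bash
python3 -m jog '[[[2,5,10],0],[[0,0,1],0],[[0,0,0],0]]'; python3 -m jog '[[[0,1,1],0],[[0,0,1],0],[[0,0,0],0],[[0,0,0],0],[[0,0,0],0],[[0,0,0],0],[[0,0,0],0]]' -1 40
```

```text
time: 25.72
tool_pos: [433.0, 340.4, 35.8]
ee_rot: [-0.7, 0.712, -0.048, 0.022]
ft_force: [0.3, 0.0, 0.2]
grip_width: 0.999
time: 26.3
tool_pos: [433.7, 341.1, 36.3]
ee_rot: [-0.7, 0.712, -0.048, 0.024]
ft_force: [0.7, 0.3, -0.6]
grip_width: 0.51
```

```bash
python3 -m jog '[[[0.5,-1,-10],0],[[1.5,-2.5,-30],0],[[1.5,-2.5,-35],0],[[1.5,-2.5,-35],0],[[1.5,-2.5,-35],0],[[0,0,0],0]]'; python3 -m jog '[[[17,-32,0],0],[[17,-34,0],0],[[17,-34,0],0],[[17,-34,0],0],[[17,-34,0],0],[[0,0,0],0],[[0,0,0],0]]';python3 - <<'E'
from h import *
cam('wrist');print(get_state()['tool_pos'],get_state()['ee_rot'])
E
```

```text
time: 26.8
tool_pos: [427.2, 338.2, 188.2]
ee_rot: [-0.701, 0.712, -0.047, 0.02]
ft_force: [1.0, -0.1, -0.6]
grip_width: 0.513
time: 27.38
tool_pos: [599.2, 250.4, 216.7]
ee_rot: [-0.703, 0.709, -0.048, 0.025]
ft_force: [-0.9, 1.2, -1.9]
grip_width: 0.513
[599.51865568 249.42085668 216.68497164] [-0.70288658  0.70921705 -0.04834149  0.02499463]
```

```bash
python3 -m jog '[[[-2,0,15],0],[[-1,0,30],0],[[0,0,30],0],[[0,0,30],0],[[0,0,20],0],[[0,0,0],0],[[0,0,0],0]]';python3 - <<'E'
from h import *
cam('wrist');print(get_state()['tool_pos'],get_state()['ee_rot'])
E
```

```text
time: 28.02
tool_pos: [608.2, 254.7, 91.8]
ee_rot: [-0.706, 0.706, -0.047, 0.028]
ft_force: [0.7, -1.1, -0.2]
grip_width: 0.51
[608.08182427 254.87834496  92.01414082] [-0.70584878  0.7062369  -0.0474202   0.02753659]
```

```bash
python3 -m jog '[[[1,-2,20],0],[[0,0,18],0],[[0,0,6],0],[[0,0,0],0],[[0,0,0],0]]';python3 - <<'E'
from h import *
cam('wrist');print(get_state()['tool_pos'],get_state()['ee_rot'],get_state()['ft_force'])
E
```

```text
time: 28.48
tool_pos: [617.4, 257.2, 57.6]
ee_rot: [0.707, -0.705, 0.049, -0.033]
ft_force: [0.6, -0.6, -1.6]
grip_width: 0.508
[617.63031138 257.33277708  57.99565881] [ 0.70653904 -0.70516385  0.04909254 -0.03371129] [ 0.27605303  0.7128935  -2.32540737]
```

```bash
python3 -m jog '[[[5,3,12],0],[[0,1,6],0],[[0,0,2],0],[[0,0,0],0],[[0,0,0],0]]';python3 - <<'E'
from h import *
cam('wrist');print(get_state()['tool_pos'],get_state()['ee_rot'],get_state()['ft_force'])
E
```

```text
time: 28.95
tool_pos: [617.0, 252.0, 39.4]
ee_rot: [0.706, -0.705, 0.05, -0.036]
ft_force: [-1.3, 0.4, -0.8]
grip_width: 0.507
[617.03161235 251.94594673  39.35879016] [ 0.70638494 -0.70516402  0.04991111 -0.03567777] [-0.05836321  0.70768313 -1.68936341]
```

```bash
python3 -m jog '[[[-1,1,2],0],[[0,0,2],0],[[0,0,1],0],[[0,0,0],0]]';python3 - <<'E'
from h import *
cam('wrist');print(get_state()['tool_pos'],get_state()['ft_force'])
c=cam('side');cv2.imwrite('pics/s5.png',cv2.resize(c['pixels'][200:400,150:400,::-1],(750,600),interpolation=cv2.INTER_CUBIC))
E
```

```text
time: 29.33
tool_pos: [617.6, 253.5, 36.5]
ee_rot: [0.706, -0.705, 0.051, -0.037]
ft_force: [-0.0, 0.3, -1.9]
grip_width: 0.512
[617.76301254 253.57581945  36.43538414] [-0.32282495  0.68108741 -1.10798451]
```

View pics/s5.png

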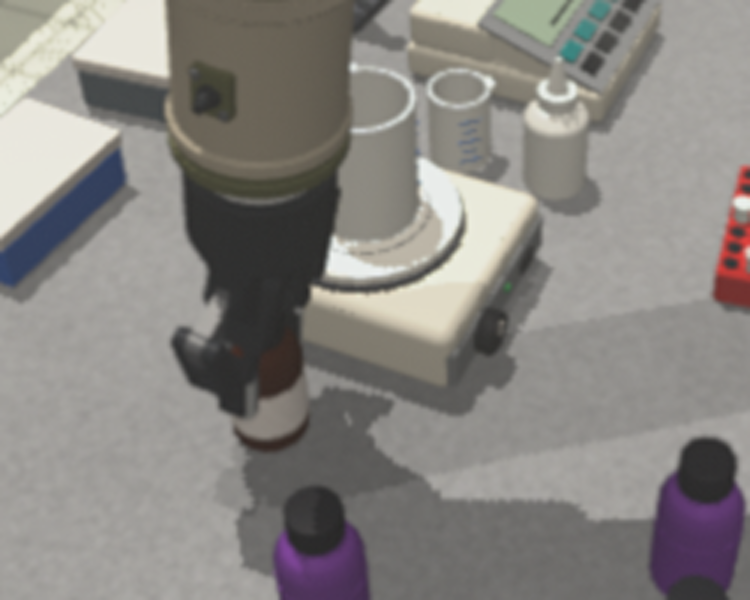

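Everything else stands well. The bottle still hangs a millimetre or so above the bench, because the force shows its weight. I'm lowering it until it touches.

```bash
python3 -m jog '[[[0,0.5,2.5],0],[[0,0,2],0],[[0,0,0],0]]';python3 - <<'E'
from h import *
for i in range(2): cam('wrist');print(get_state()['tool_pos'],get_state()['ft_force'])
E
```

```text
time: 29.68
tool_pos: [620.3, 253.8, 36.5]
ee_rot: [0.706, -0.705, 0.052, -0.039]
ft_force: [0.6, 0.2, -2.2]
grip_width: 0.509
[620.39071883 253.86821353  36.48129265] [ 0.59330101  1.10053422 -0.14758693]
[620.17957126 253.78166593  35.9547008 ] [ 0.06861908 -0.65440026  0.28344298]
```

```bash
python3 -m jog '[[[0,5,0.5],0],[[0,0,0],0]]';python3 -m jog '[[[0,0,0],0],[[0,0,0],0],[[0,0,0],0],[[0,0,0],0]]' 0.45; python3 -m jog '[[[0,-1.5,-15],0],[[0,-3,-30],0],[[0,-3,-30],0],[[0,-3,-30],0],[[0,-3,-30],0],[[0,-3,-30],0],[[0,0,0],0]]'
```

```text
time: 29.95
tool_pos: [617.3, 254.0, 36.0]
ee_rot: [0.706, -0.705, 0.053, -0.041]
ft_force: [-0.4, 1.3, -1.0]
grip_width: 0.508
time: 30.28
tool_pos: [616.1, 253.8, 34.6]
ee_rot: [0.706, -0.705, 0.053, -0.04]
ft_force: [0.5, -0.1, 0.5]
grip_width: 0.723
time: 30.87
tool_pos: [607.8, 255.9, 202.5]
ee_rot: [0.706, -0.705, 0.05, -0.035]
ft_force: [0.6, 1.0, 1.2]
grip_width: 0.728
```

```bash
python3 -m jog '[[[-30,30,0],0],[[-30,30,0],0],[[-20,30,0],0],[[0,30,0],0],[[0,30,0],0],[[0,0,0],0]]'
python3 - <<'E'
from h import *
t=cam('top');s=cam('side')
T=t['pixels'][:,:,::-1].copy();S=s['pixels'][:,:,::-1].copy()
cv2.imwrite('pics/t6.png',T);cv2.imwrite('pics/s6.png',S)
A=cv2.resize(T[170:320,150:420],(800,444),interpolation=cv2.INTER_CUBIC)
cv2.imwrite('pics/t6c.png',A)
B=cv2.resize(S[170:370,180:430],(750,600),interpolation=cv2.INTER_CUBIC);cv2.imwrite('pics/s6c.png',B)
E
```

```text
time: 31.37
tool_pos: [455.3, 338.1, 182.3]
ee_rot: [-0.705, 0.707, -0.051, 0.038]
ft_force: [-0.1, 1.9, 0.6]
grip_width: 0.728
```

View pics/t6c.png

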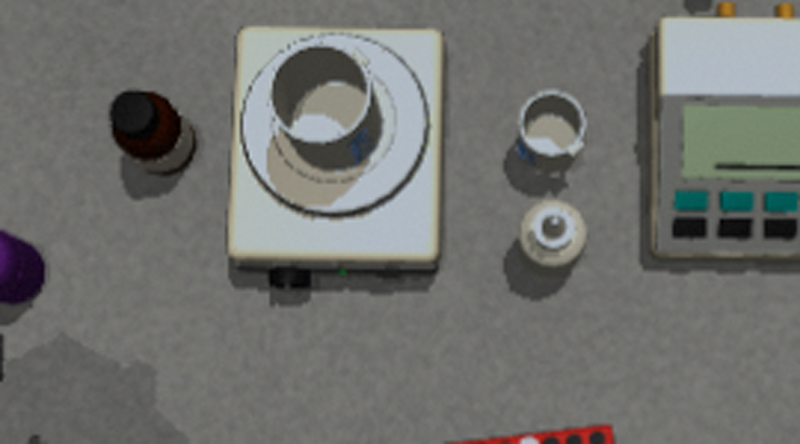

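View pics/s6c.png

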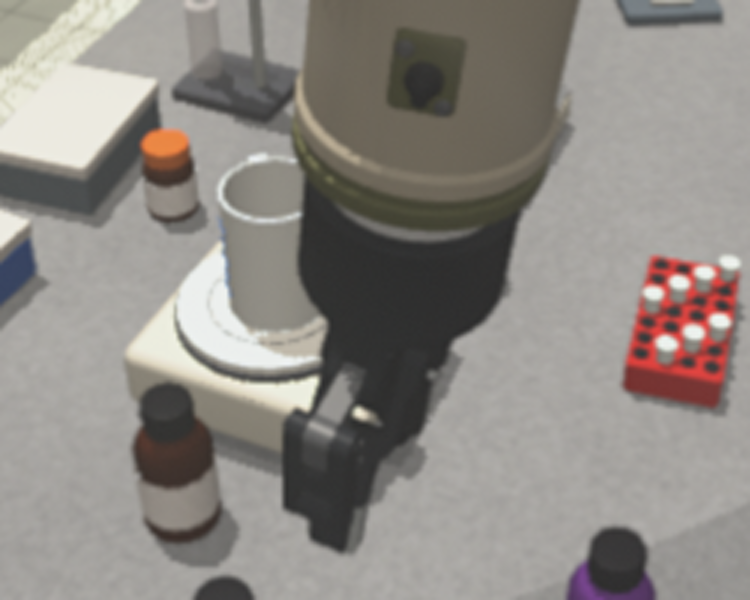

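Run:
```python
from h import *
t=cam('top');np.set_printoptions(precision=1,suppress=True);s=cam('side')
f=lambda a,b:(150+a/2.963,170+b/2.963)
for n,p,z in [('large',(321,95),150),('small',(552,122),60),('amber',(133,116),95),('squeeze',(553,228),80),('plate',(335,124),65),('mBL',(656,17),65)]: print(n,atz(t,f(*p),z))
print('amber tri',tri([(t,f(133,116)),(s,(235.3,301.7))]))
```

```text
large [608.6 125.5 150. ]
small [613.  -14.4  60. ]
amber [610.6 251.6  95. ]
squeeze [539.5 -13.2  80. ]
plate [611.5 127.   65. ]
mBL [682.7 -84.   65. ]
amber tri [611.9 252.   95.9]
```

All four placings are well within tolerance, the rack and jar haven't moved, and the arm is clear. I'm handing in.

Run:
```python
from plant import hand_in,get_state
print(get_state()['time'],hand_in())
```

```text
the job is handed in; nothing more can be done
31.5667 None
```

All four pieces are in place and standing upright, and I handed the job in at about 31.6 s. By my last pictures every placing is within tolerance.

| Piece | Last measured position |
|---|---|
| Larger beaker | about 3–5 mm from the plate's middle |
| Smaller beaker | within about 2 mm of midway, level with the plate's middle |
| Amber bottle | 125 mm from the plate's middle, about 32 mm clear of the housing and level |
| Squeeze bottle | 73.5 mm in front of the smaller beaker, about 29 mm clear and in line |

- **Rack and jar:** neither was touched, and they look unmoved in the pictures. I did not measure them again at the end.
- **Tool tilt:** the tool's tilt drifted to about 0.13 rad during the run and could not be corrected with these moves. The bottles still settled upright after release.
- **Regrips:** I regripped the smaller beaker because it sat off-centre in the pads. I regripped the squeeze bottle because the first grip was too high.
- **Last checks:** most final positions come from the top camera with the known heights. Only the amber bottle was checked from two views, and those agreed (top of cap at 95.9 mm against 95 mm). The arm hid the smaller beaker and squeeze bottle in the final side view, but both stood upright in the side view just before.

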